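Isolate a practice wiring board and stow its fuse carrier

TASK

Make the practice wiring board safe for the night: first turn the isolator's lever a quarter turn clockwise (seen from above), all the way to its OFF stop, then pull the black fuse carrier straight up out of its base, set it gently down in the open top drawer of the small parts cabinet and slide that drawer fully shut. Leave the isolator off, and leave the tools, meter, tape and parts bins lying where they are.

Things in the scene. Friction and masses are not known exactly. Their poses are not given: they have to be found in the camera images.
- lever (a joint): angle of the isolator's lever in rad: 0 = ON stop (lever points across the board, away from the robot), 1.571 = OFF stop (lever points to the board's right, -y of the board); grows clockwise seen from above. It is stiff (about 4 N at the grip) and stays where it is left. It starts at or near ON.
- lever_hinge (a point): on the lever's vertical turning axis, at mid-height of the lever bar (88 above the bench). The isolator body below it is a grey and white block 64 x 64, its top 67 above the bench.
- lever_grip (a point): middle of the lever's grip, 62 from the axis, at mid-height of the bar; turns with the lever, its x axis points outward along the bar, z up. The black bar is 16 wide and 22 high (77 to 99 above the bench), and reaches from 20 behind the axis to 85 in front of it; under it is a round hub 44 across.
- board: grey steel mounting plate 240 (x) x 330 (y) x 12 thick lying fixed on the bench; origin at the centre of its underside, x away from the robot. Grey slotted duct along the far edge and both sides, white terminal strip at x = 68, y = 0, all with tops 52 above the bench. Isolator and fuse base stand about 80 left and right of the centre, either way round.
- fuse_mouth (a point): centre of the pocket floor of the fuse base, 26 above the bench. The base is a grey block 40 (x) x 58 (y), 28 high on the board; its pocket is 28 x 46 and 14 deep, open at the top.
- carrier: the fuse carrier: plain black block 24 (x) x 42 (y) x 52 high with fine ribs on its two broad sides, loose, 80 to 150 g; origin at the centre of its underside, z up. It stands in the fuse base's pocket with 2 clearance all round, 38 of its height showing above the base; grip it across its 24 width.
- cab_drawer0 (a joint): how far the top drawer is pulled out, m: 0 = fully shut; starts 0.10 to 0.135 open. It slides along the cabinet's depth.
- drawer_floor (a point): centre of the top drawer's inner floor; moves with the drawer; x points into the cabinet (the way the drawer shuts), y to the left. Inner size 195 (x) x 158 (y); walls 6 thick and 56 high above this floor. With the drawer shut there is 66 of height over the floor. Outer face of its 194 wide front: 119 from here to -x. Only the part in front of the cabinet is open from above.
- cab_drawer0_handle (a point): middle of the top drawer's horizontal steel bar handle (100 long along y), 35 in front of the drawer front, 40 above the drawer floor; x points into the cabinet
- cab: small parts cabinet, grey with two blue drawer fronts, 240 deep (x) x 200 wide (y) x 176 high, fixed on the bench; origin at the centre of its underside, front faces -x. The lower drawer is shut.
- screwdriver: screwdriver about 190 long lying along the board's front (robot side) strip, in front of the isolator and fuse base; to be left alone
- tape: black roll of tape, 56 across, 19 high, lying flat on the bench just left of the board; to be left alone
- bin_a: open yellow parts bin, 90 x 100 x 55 high, on the bench beyond the board; to be left alone
- bin_b: second yellow parts bin like bin_a; to be left alone
- meter: black hand multimeter, 150 x 75 x 38 high, lying face up on the bench in front of the cabinet; to be left alone
- pliers: pliers with red handles, about 165 long, 18 high, lying on the bench to the right of the board; to be left alone
- level: aluminium spirit level, 200 x 50 x 22 high, lying flat on the bench, right of the board and nearer the robot; to be left alone
There are look-alikes about, which are no part of the job. What is shaped like the carrier but blue is not meant.

How it is judged:
On the way, in this order (a step that is already met when the one before it is completed fails the run):
1. the lever is turned to its OFF stop while the fuse carrier is still in its base (value of joint lever above 1.47 rad and distance of carrier from where it was at the start of the episode below 0.01 m), for 0.2 s.
2. the carrier rests in the drawer, let go, with the drawer still open (x of carrier in the frame of drawer_floor between -0.095 and 0.095 m and y of carrier in the frame of drawer_floor between -0.077 and 0.077 m and z of carrier in the frame of drawer_floor between -0.006 and 0.055 m and contact force between the fingers and carrier below 0.2 N and linear speed of carrier below 0.03 m/s and value of joint cab_drawer0 above 0.06 m), for 0.2 s.
At the end, for the whole second after the job is handed in: The lever stands within 0.1 rad of its OFF stop, the carrier lies at rest inside the top drawer, and the drawer is shut to within 6 mm (value of joint lever above 1.47 rad and value of joint cab_drawer0 below 0.006 m and x of carrier in the frame of drawer_floor between -0.095 and 0.095 m and y of carrier in the frame of drawer_floor between -0.077 and 0.077 m and z of carrier in the frame of drawer_floor between -0.006 and 0.055 m and linear speed of carrier below 0.02 m/s); the robot touches nothing.
It fails at once if the fuse carrier is pulled (moved over 15 mm) while the lever is more than 0.25 rad short of OFF (value of joint lever below 1.32 rad and distance of carrier from where it was at the start of the episode above 0.015 m).
It fails at once if the carrier is dropped or thrown: moves faster than 0.7 m/s within 120 mm above the drawer floor (linear speed of carrier above 0.7 m/s and distance between carrier and drawer_floor below 0.15 m and z of carrier in the frame of drawer_floor below 0.12 m).
It fails at once if a tool, bin, the tape or the meter is moved by more than 30 mm (distance of any of screwdriver, tape, bin_a, bin_b, meter, pliers, level from where it was at the start of the episode above 0.03 m).
It also fails if it takes over 70 s, if anything falls off the work surface, if the arm or the gripper's body presses on something with over 40 N, if the wrist force passes 120 N, or if a joint passes its speed limit or range.

ROBOT

A 6-joint arm with a two-finger parallel gripper is mounted at the origin on the work surface. World frame = base frame: x ahead of the robot, y to its left, z up, the work surface at z = 0. Lengths are in m, angles in rad, forces in N, time in s.
With the tool pointing down it reaches from about 0.35 to 0.85 m from the base axis. Payload 8.1 kg.
Tool frame: the origin (TCP) lies on the centre line of the jaws, within the pads' length; the fingertips stand 17 mm ahead of it and the grasp point (between the pads) lies 2 mm behind it; z points along the fingers, y is the line along which they close (so a half turn about z gives the same grasp; the last joint's range is limited). The gripper opens to 93 mm and grips with 3 to 60 N. Pads are 15 mm wide; open, the fingers measure 128 mm over their backs; the gripper's body (75 mm by 188 mm) begins 65 mm behind the grasp point.
Start: joints at [-1.268, 0.13, 1.488, -0, 1.523, -0.085], TCP at [0.227, -0.555, 0.236] pointing down, gripper open.
Joint ranges: [-2.96, 2.96], [-0.89, 2.26], [0.02, 2.5], [-1.34, 4.48], [0, 2.73], [-2.66, 2.66]. Speed limits (rad/s): [2.39, 2.39, 2.79, 3.14, 3.14, 3.14].

INTERFACE

Orientations are given as a rotation vector (axis times angle).
In Python, from plant import telemetry, viewer, order gives the robot as it stands.
- The arm moves only by the tool send_rows, never from a script. Its argument "plan" is a list that holds one entry, the list of rows, each a list of 5 numbers: the closure, from -1 (fully open) to 1 (shut), then the shift along the world's x, y, z normalised to -1 to 1, where 1 is 0.2 m, then the turn about the world's z normalised to -1 to 1, where 1 is 60 degrees. A call has 1 to 20 rows; each row is the pose to reach, as a shift and turn from the pose commanded when the call began; what a row does not reach only later rows make up. A row lasts 1/12 s, in which the tool goes at most 41.7 mm and 7.16 degrees, less where a joint would pass 70% of its speed; a pose out of reach is approached as far as the arm can. A call with a number of a shift or a turn outside -1 to 1 is refused whole. A call with a gripper value outside its range is refused whole. The fingers move at their own pace and stop on an object; "force" is the grip in N (left out, the last holds). Time passes only in rows, so rows that repeat a pose let the fingers close. It gives the time, the measured TCP pose, the force, the opening and the grip force at its end, in the units of the state.
- telemetry.read_state(): the state, without advancing time (a new reading comes with each control period).
- viewer.read_camera(name): name is "scene" or "top"; returns (picture, depth): 480x640x3 uint8, blue, green, red; 480x640 float32, m along the optical axis (not along the pixel's ray), 0 where there is no reading.
- viewer.calibration(name): a dict with "camera_matrix" (3x3 intrinsics, pixels), "dist_coeffs" ([k1, k2, p1, p2, k3] as OpenCV has them; the pictures are not rectified), "extrinsics" (4x4, takes a point from camera to world coordinates). Camera axes: x right, y up, looking along -z (the intrinsics and any distortion apply to the point x, -y, -z); pixel columns grow to the right and rows downward; lengths in m; the calibration is good to about 2 mm. A picture is of the moment at which its call begins. calibration takes no time and is no camera call.
- order.close_job(): hands the job in; it is judged then, once.
The state is a dict: "t": time; "q": joint angles; "dq": joint speeds; "joint_torque": joint torques, N m; "tool_pos": TCP position; "orientation": TCP orientation; "force": force on the tool from outside, world axes, zero at the start; "wrist_torque": the same for the moment, N m; "opening": finger opening in m; "gripper_force": force on a finger pad.
Only numpy, scipy, OpenCV 4.12 (cv2) and the standard library are available. Lean on these libraries where they do the work, as an engineer would, in place of code of your own. Each camera call takes 0.05 s, during which the arm holds its last target. There are 200 camera calls.

## Working session

There is one attempt and no reset: what is moved stays moved. The work goes in short steps, Python scripts to look and compute and a tool call to move; the robot and the scene stay as the last step left them, time stands still between calls to the robot, and variables do not carry over. Pictures are saved under pics/ and viewed, at most 10 in all, crops included, and the job is handed in when it is done.

Besides the shell and the picture viewer there is one more tool, called after "Emit:" in YAML: its name, and indented under it one key for each argument. send_rows: Moves the arm, as the interface text tells. Scaled input: -1 to 1 covers 0.2 m each way for a shift and 60 degrees each way for a turn. Its arguments: {"type":"object","properties":{"plan":{"type":"array"},"force":{"type":"number"}},"required":["plan"]}

```bash
mkdir -p pics
cat > h.py <<'E'
import numpy as np, cv2
from plant import telemetry, viewer, order
def world(name, d):
    """per-pixel world points from depth"""
    c=viewer.calibration(name); K=np.array(c["camera_matrix"]); D=np.array(c["dist_coeffs"]); T=np.array(c["extrinsics"])
    u,v=np.meshgrid(np.arange(640.),np.arange(480.))
    n=cv2.undistortPoints(np.stack([u,v],-1).reshape(-1,1,2),K,D).reshape(480,640,2)
    P=np.stack([n[...,0]*d,-n[...,1]*d,-d],-1)
    return P@T[:3,:3].T+T[:3,3]
def look(tag,names=("scene","top")):
    for n in names:
        p,d=viewer.read_camera(n); cv2.imwrite(f"pics/{tag}_{n}.png",p); np.savez(f"{tag}_{n}.npz",p=p,d=d,w=world(n,d))
E
python3 - <<'E'
from h import *
look("a")
print(telemetry.read_state())
for n in("scene","top"): print(np.round(viewer.calibration(n)["extrinsics"],3).tolist())
E
```

```text
{'t': 0.1, 'q': array([-1.26842590e+00,  1.31095511e-01,  1.48917299e+00,  2.66616538e-05,
        1.52302246e+00, -8.54000278e-02]), 'dq': array([ 0.00027936, -0.00055507, -0.00300506, -0.0001618 , -0.00024497,
       -0.00175788]), 'joint_torque': array([ 1.29841224e-03, -5.61340499e+01, -4.93095911e+01,  7.70276715e-02,
        2.90929695e-02, -4.88783814e-05]), 'tool_pos': array([ 0.22675671, -0.55496584,  0.23468501]), 'orientation': array([-3.08106969e+00, -6.04971504e-01,  2.47122015e-04]), 'force': array([0.72424063, 0.86325693, 0.21310184]), 'wrist_torque': array([ 0.05644846, -0.00201741,  0.00416443]), 'gripper_force': 0.0, 'opening': 0.09329526006148556}
[[-0.692, -0.532, 0.488, 1.104], [0.722, -0.495, 0.484, 0.453], [-0.016, 0.687, 0.726, 0.921], [0.0, 0.0, 0.0, 1.0]]
[[-0.029, 0.992, -0.119, 0.396], [-1.0, -0.029, -0.004, -0.091], [-0.007, 0.119, 0.993, 1.547], [0.0, 0.0, 0.0, 1.0]]
```

View pics/a_scene.png

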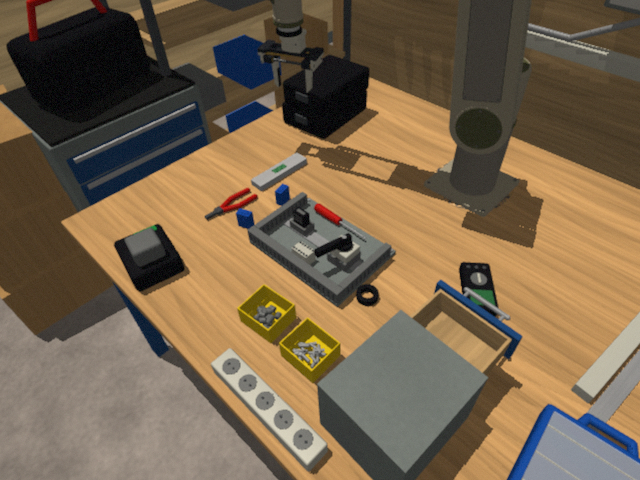

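View pics/a_top.png

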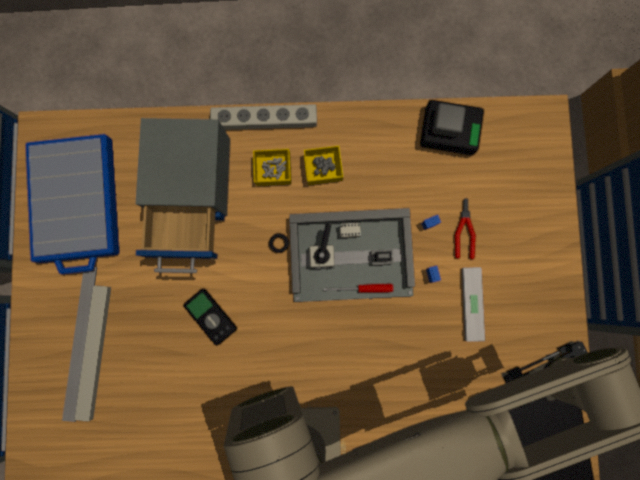

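The top view shows the isolator at (320,256), with its lever pointing to (327,226), and the drawer opening at (178,232) with its handle at (176,268).

Things that could be taken for the carrier:
- the black block in the fuse base at top (382,257) / scene (302,217)
- blue blocks at top (430,222) and (433,274), scene (245,218) and (283,194)
- the black tape roll at top (278,242)
- the black lever at top (322,245)

I choose the black block at (382,257). Next I'll check it in a crop and measure.

Run:
```python
from h import *
a=np.load("a_top.npz"); p,w=a["p"],a["w"]
b=np.load("a_scene.npz"); q,v=b["p"],b["w"]
c=np.hstack([cv2.resize(p[200:310,280:420],(560,440))[:, :],]) 
c2=cv2.resize(q[190:290,240:400],(640,400))
im=np.zeros((600,800,3),np.uint8); im[:300,:382]=cv2.resize(c,(382,300)); im[200:600,160:800]=c2 ; im[:300,:382]=cv2.resize(c,(382,300))
cv2.imwrite("pics/crop.png",im)
def rep(name,m,P):
    X=P[m]; xy=X[:,:2].astype(np.float32)
    if len(xy)<5: print(name,len(xy)); return
    r=cv2.minAreaRect(xy*1000)
    print(name,len(X),"mean",X.mean(0).round(4),"z",X[:,2].min().round(3),X[:,2].max().round(3),"rect",np.round(r[0],1),np.round(r[1],1),round(r[2],1))
def roi(P,x0,x1,y0,y1): return (P[...,0]>x0)&(P[...,0]<x1)&(P[...,1]>y0)&(P[...,1]<y1)
for r,col in((256,320),(226,327),(257,382),(245,382),(242,278),(232,178),(268,176),(254,176),(300,300),(212,410)): print((r,col),w[r,col].round(3))
for nm,P,I in(("top",w,p),("scene",v,q)):
    B=roi(P,.3,.75,-.35,.12)
    dark=I.max(-1)<60
    rep(nm+" z>70",B&(P[...,2]>.07)&(P[...,2]<.11),P)
    rep(nm+" lever",B&(P[...,2]>.092)&(P[...,2]<.105),P)
    for lo,hi in((.072,.085),):
        n,l,s,_=cv2.connectedComponentsWithStats((B&(P[...,2]>lo)&(P[...,2]<hi)).astype(np.uint8))
        for i in range(1,n):
            if s[i,4]>15: rep(nm+" cc%.3f"%lo,l==i,P)
    n,l,s,_=cv2.connectedComponentsWithStats((B&(P[...,2]>.045)&(P[...,2]<.057)).astype(np.uint8))
    for i in range(1,n):
        if s[i,4]>15: rep(nm+" duct",l==i,P)
```

```text
(256, 320) [ 0.512 -0.071  0.1  ]
(226, 327) [ 0.59  -0.091  0.102]
(257, 382) [ 0.506 -0.235  0.077]
(245, 382) [ 0.545 -0.243  0.007]
(242, 278) [ 0.563  0.048 -0.004]
(232, 178) [0.587 0.303 0.096]
(268, 176) [0.489 0.297 0.139]
(254, 176) [0.522 0.289 0.166]
(300, 300) [ 0.399 -0.011  0.004]
(212, 410) [ 0.638 -0.327 -0.004]
top z>70 527 mean [ 0.5297 -0.1227  0.0865] z 0.07 0.107 rect [ 548.7 -150.9] [108.8 214.5] 2.7
top lever 224 mean [ 0.5483 -0.0827  0.0979] z 0.092 0.105 rect [548.3 -82.8] [ 15.9 104.7] 76.6
top cc0.072 57 mean [ 0.5172 -0.0618  0.0783] z 0.073 0.083 rect [516.1 -63. ] [42.4 17.5] 1.9
top cc0.072 55 mean [ 0.5132 -0.0882  0.0778] z 0.072 0.085 rect [513.3 -88.9] [12.8 36.6] 74.4
top cc0.072 134 mean [ 0.5112 -0.2395  0.0777] z 0.072 0.085 rect [ 511.3 -239.3] [40.8 21.9] 88.9
top duct 66 mean [ 0.7313 -0.0924  0.0519] z 0.046 0.057 rect [732.2 -90.1] [14.4 98.7] 9.9
top duct 46 mean [0.7318 0.0852 0.052 ] z 0.046 0.056 rect [729.7  81.8] [58.7 20.4] 68.8
top duct 22 mean [0.7295 0.0319 0.0527] z 0.047 0.057 rect [730.1  31.4] [ 5.8 27.8] 3.6
top duct 2002 m
[... 455 characters left out ...]
36.3] [25.1 42.5] 1.1
scene cc0.072 138 mean [ 0.5385 -0.0678  0.079 ] z 0.072 0.085 rect [550.7 -71.4] [ 18.2 104.2] 70.4
scene duct 1912 mean [ 0.5787 -0.1341  0.0501] z 0.045 0.055 rect [ 532. -154.] [216.8 333. ] 1.2
scene duct 48 mean [ 0.5174 -0.2298  0.0508] z 0.045 0.057 rect [ 518.7 -234. ] [19.6 45. ] 26.7
scene duct 225 mean [ 0.5881 -0.1507  0.0502] z 0.045 0.055 rect [ 587.  -151.9] [35.7 57.7] 1.3
scene duct 85 mean [ 0.5307 -0.0553  0.0511] z 0.045 0.057 rect [529.1 -54.5] [36.6 73. ] 49.0
scene duct 148 mean [ 0.7328 -0.0828  0.0512] z 0.045 0.056 rect [740.3 -87.3] [ 25.9 101.6] 5.4
scene duct 168 mean [0.7319 0.0603 0.0512] z 0.045 0.057 rect [737.5  58. ] [ 24.7 102.1] 0.2
```

View pics/crop.png

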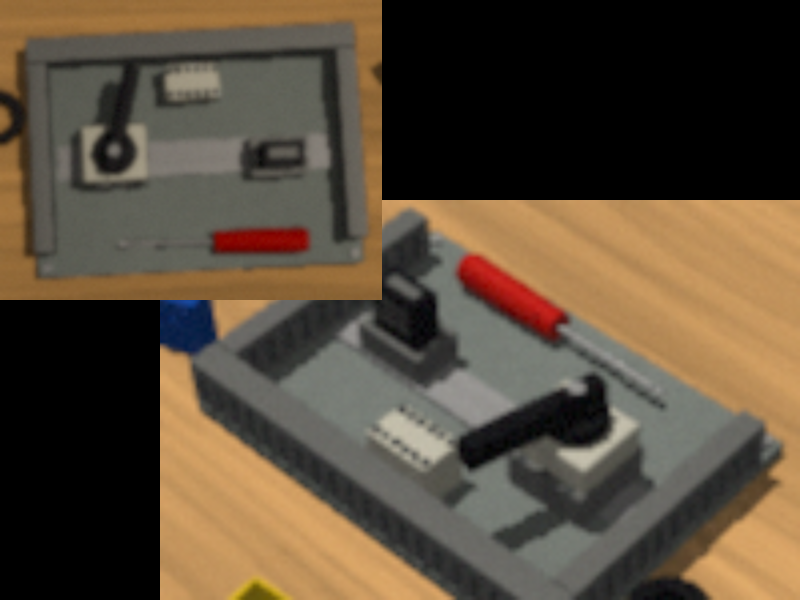

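The crop confirms it: the black ribbed block stands in the grey base, the screwdriver lies in front, and the blue block is off the board. Now I'll measure the cabinet and drawer.

Run:
```python
from h import *
for nm in("top","scene"):
    a=np.load(f"a_{nm}.npz"); I,P=a["p"],a["w"]
    B=(P[...,0]>.42)&(P[...,0]<1.0)&(P[...,1]>.12)&(P[...,1]<.5)
    h=cv2.cvtColor(I,cv2.COLOR_BGR2HSV)
    blue=(h[...,0]>100)&(h[...,0]<130)&(h[...,1]>120)
    def rep(name,m):
        n,l,s,_=cv2.connectedComponentsWithStats(m.astype(np.uint8))
        for i in range(1,n):
            if s[i,4]>40:
                X=P[l==i]; r=cv2.minAreaRect(X[:,:2].astype(np.float32)*1000)
                print(nm,name,len(X),"med",np.median(X,0).round(3),"z",np.percentile(X[:,2],[5,95]).round(3),"rect",np.round(r[0],1),np.round(r[1],1),round(r[2],1))
    rep("cabtop",B&(P[...,2]>.168)&(P[...,2]<.186)&~blue&(P[...,0]>.6))
    rep("front",B&blue&(P[...,2]>.08))
    rep("floor",B&(P[...,2]>.085)&(P[...,2]<.105)&(P[...,0]>.5)&~blue)
    rep("walls",B&(P[...,2]>.142)&(P[...,2]<.162)&(P[...,0]>.53)&~blue)
    rep("handle",B&(P[...,2]>.1)&(P[...,2]<.165)&(P[...,0]<.505)&~blue)
```

```text
top cabtop 6707 med [0.756 0.284 0.175] z [0.17  0.179] rect [759.1 285.1] [202.9 225.4] 87.1
top front 416 med [0.523 0.29  0.161] z [0.125 0.167] rect [524.2 293.8] [190.3  11.4] 87.1
top floor 180 med [0.701 0.187 0.096] z [0.086 0.104] rect [701.  191.2] [ 17.3 328.2] 83.1
top floor 2345 med [0.602 0.301 0.097] z [0.092 0.102] rect [603.1 301.4] [149.4 113.7] 88.0
top walls 625 med [0.588 0.249 0.152] z [0.144 0.16 ] rect [700.1 285.9] [198.7 340.7] 86.6
top handle 219 med [0.485 0.292 0.141] z [0.135 0.146] rect [490.9 297.4] [107.8  25.9] 89.1
scene cabtop 14214 med [0.771 0.296 0.175] z [0.173 0.177] rect [757.7 285.9] [200.7 227.6] 87.1
scene front 810 med [0.529 0.318 0.161] z [0.119 0.164] rect [525.8 297.7] [191.9  17.7] 87.0
scene floor 2034 med [0.566 0.295 0.097] z [0.095 0.101] rect [567.8 291.1] [151.6  63.8] 87.1
scene floor 132 med [0.759 0.386 0.096] z [0.087 0.104] rect [754.1 386.3] [  0.7 203.7] 87.2
scene floor 325 med [0.87  0.279 0.095] z [0.086 0.104] rect [869.8 273.1] [181.8   2.3] 87.4
scene walls 886 med [0.54  0.307 0.152] z [0.143 0.155] rect [581.2 294.8] [170.4 103.8] 87.0
scene walls 145 med [0.75  0.387 0.152] z [0.143 0.161] rect [743.8 386.8] [  0.7 186.6] 87.2
scene walls 459 med [0.871 0.3   0.152] z [0.143 0.161] rect [869.8 284.8] [ 38.7 202.4] 8.3
scene handle 313 med [0.486 0.304 0.141] z [0.136 0.144] rect [490.3 299.2] [110.1  24.1] 86.2
```

Emit:
send_rows:
  plan:
    - [[-1,0.585,0.78,0,0.8],[-1,0.585,0.78,0,0.8],[-1,0.585,0.78,0,0.8],[-1,0.585,0.78,0,0.8],[-1,0.585,0.78,0,0.8],[-1,0.585,0.78,0,0.8],[-1,0.585,0.78,0,0.8],[-1,0.585,0.78,0,0.8]]
  force: 20

```text
t: 0.77
tool_pos: [0.3443, -0.3986, 0.2353]
orientation: [-2.564, -1.814, 0.0]
force: [-0.8, -0.2, -0.9]
opening: 0.0933
gripper_force: 0.0
```

Emit:
send_rows:
  plan:
    - [[-1,0.585,0.78,0,0.8],[-1,0.585,0.78,0,0.8],[-1,0.585,0.78,0,0.8],[-1,0.585,0.78,0,0.8],[-1,0.585,0.78,0,0.8],[-1,0.585,0.78,0,0.8],[-1,0.585,0.78,0,0.8],[-1,0.585,0.78,0,0.8]]

```text
t: 1.43
tool_pos: [0.461, -0.243, 0.2352]
orientation: [-1.61, -2.697, 0.0]
force: [-0.6, -0.1, -0.7]
opening: 0.0926
gripper_force: 0.0
```

Emit:
send_rows:
  plan:
    - [[-1,0.585,0.78,-0.3,0.81],[-1,0.585,0.78,-0.3,0.81],[-1,0.585,0.78,-0.3,0.81],[-1,0.585,0.78,-0.3,0.81],[-1,0.585,0.78,-0.3,0.81],[-1,0.585,0.78,-0.3,0.81],[-1,0.585,0.78,-0.3,0.81],[-1,0.585,0.78,-0.3,0.81],[-1,0.585,0.78,-0.3,0.81],[-1,0.585,0.78,-0.3,0.81]]

```text
t: 2.27
tool_pos: [0.5778, -0.0882, 0.1757]
orientation: [0.372, 3.119, -0.0]
force: [-0.2, 0.2, -0.2]
opening: 0.0931
gripper_force: 0.0
```

```bash
cat >> h.py <<'E'
from scipy.spatial.transform import Rotation
def st():
    s=telemetry.read_state(); y=Rotation.from_rotvec(s["orientation"]).as_matrix()[:,1]
    print("t",round(s["t"],2),"pos",s["tool_pos"].round(4),"yaw",np.degrees(np.arctan2(y[1],y[0])).round(1),"F",s["force"].round(1),"op",round(s["opening"],4),"g",round(s["gripper_force"],1),"q",s["q"].round(2))
E
python3 -c "from h import *; st()"
```

```text
t 2.27 pos [ 0.5778 -0.0882  0.1757] yaw 76.4 F [-0.2  0.2 -0.2] op 0.0931 g 0.0 q [-0.24  0.12  1.61 -0.    1.41 -1.57]
```

Emit:
send_rows:
  plan:
    - [[-1,0,0,-0.43,0],[-1,0,0,-0.43,0],[-1,0,0,-0.43,0],[-1,0,0,-0.43,0],[1,0,0,-0.43,0],[1,0,0,-0.43,0],[1,0,0,-0.43,0],[1,0,0,-0.43,0],[1,0,0,-0.43,0],[1,0,0,-0.43,0],[1,0,0,-0.43,0],[1,0,0,-0.43,0],[1,0,0,-0.43,0],[1,0,0,-0.43,0]]

```text
t: 3.43
tool_pos: [0.5778, -0.0874, 0.0895]
orientation: [-0.361, -3.121, -0.0]
force: [0.8, -0.7, -0.4]
opening: 0.031
gripper_force: 0.0
```

Run:
```python
from h import *
st()
H=np.array([.517,-.074]);g=telemetry.read_state()["tool_pos"][:2];r=g-H
a=np.degrees(np.arctan2(r[1],r[0]));R=np.hypot(*r);print("ang",a,"R",R)
def pt(th): t=np.radians(a-th); return H+R*np.array([np.cos(t),np.sin(t)])
for base,lst in((0,[6,12,18,24,30,36,40]),(40,[46,52,58,64,70,76,78,80])):
    b=pt(base)
    for th in lst: print(th,((pt(th)-b)/.2).round(3),round(-(th-base)/60,3))
```

```text
t 3.43 pos [ 0.5778 -0.0874  0.0895] yaw 76.8 F [ 0.8 -0.7 -0.4] op 0.031 g 0.0 q [-0.24  0.2   1.68 -0.    1.26 -1.58]
ang -12.423876417310483 R 0.062281484490924514
6 [-0.009 -0.031] -0.1
12 [-0.021 -0.062] -0.2
18 [-0.036 -0.091] -0.3
24 [-0.054 -0.118] -0.4
30 [-0.074 -0.143] -0.5
36 [-0.097 -0.166] -0.6
40 [-0.114 -0.18 ] -0.667
46 [-0.027 -0.018] -0.1
52 [-0.055 -0.034] -0.2
58 [-0.086 -0.047] -0.3
64 [-0.117 -0.056] -0.4
70 [-0.149 -0.062] -0.5
76 [-0.181 -0.064] -0.6
78 [-0.192 -0.065] -0.633
80 [-0.203 -0.064] -0.667
```

Emit:
send_rows:
  plan:
    - [[1,0,0,0,0],[1,0,0,0,0],[1,0,0,0,0],[1,0,0,0,0],[1,0,0,0,0],[1,-0.009,-0.031,0,-0.1],[1,-0.021,-0.062,0,-0.2],[1,-0.036,-0.091,0,-0.3],[1,-0.054,-0.118,0,-0.4],[1,-0.074,-0.143,0,-0.5],[1,-0.097,-0.166,0,-0.6],[1,-0.114,-0.18,0,-0.667],[1,-0.114,-0.18,0,-0.667]]

```text
t: 4.52
tool_pos: [0.5546, -0.125, 0.0896]
orientation: [1.414, 2.805, -0.003]
force: [-2.2, -8.1, -1.4]
opening: 0.0159
gripper_force: 20.1
```

Emit:
send_rows:
  plan:
    - [[1,-0.027,-0.018,0,-0.1],[1,-0.055,-0.034,0,-0.2],[1,-0.086,-0.047,0,-0.3],[1,-0.117,-0.056,0,-0.4],[1,-0.149,-0.062,0,-0.5],[1,-0.181,-0.064,0,-0.6],[1,-0.192,-0.065,0,-0.633],[1,-0.192,-0.065,0,-0.633],[1,-0.192,-0.065,0,-0.633]]

```text
t: 5.27
tool_pos: [0.5165, -0.1382, 0.0897]
orientation: [2.243, 2.196, -0.003]
force: [-0.5, -10.0, -2.2]
opening: 0.0164
gripper_force: 20.1
```

```bash
python3 -c "from h import *; st()"
```

```text
t 5.27 pos [ 0.5165 -0.1382  0.0897] yaw -1.2 F [ -0.5 -10.   -2.2] op 0.0164 g 20.1 q [-0.36  0.07  1.82 -0.    1.24 -0.33]
```

Emit:
send_rows:
  plan:
    - [[1,-0.02,0,0,-0.03],[1,-0.035,0,0,-0.05],[1,-0.035,0,0,-0.05],[1,-0.035,0,0,-0.05]]

```text
t: 5.6
tool_pos: [0.5153, -0.1376, 0.0908]
orientation: [2.293, 2.131, 0.012]
force: [29.5, -7.2, -21.5]
opening: 0.0166
gripper_force: 19.8
```

Run:
```python
from h import *
st(); look("b"); 
for nm in("top","scene"):
    P=np.load(f"b_{nm}.npz")["w"]
    m=(P[...,0]>.47)&(P[...,0]<.57)&(P[...,1]>-.18)&(P[...,1]<-.03)&(P[...,2]>.092)&(P[...,2]<.105)
    X=P[m];r=cv2.minAreaRect(X[:,:2].astype(np.float32)*1000);print(nm,len(X),r)
```

```text
t 5.6 pos [ 0.5153 -0.1376  0.0908] yaw -4.2 F [ 29.5  -7.2 -21.5] op 0.0166 g 19.8 q [-0.36  0.06  1.84  0.    1.23 -0.29]
top 7 ((509.73309326171875, -79.98576354980469), (11.765327453613281, 4.528590202331543), 61.49919509887695)
scene 228 ((510.3764953613281, -102.30950164794922), (46.27922821044922, 94.6985855102539), 13.427787780761719)
```

Emit:
send_rows:
  plan:
    - [[1,0.028,0,0,0.05],[0,0.028,0,0,0.05],[0,0.028,0,0,0.05],[0,0.028,0,0,0.05],[0,0.028,0,0,0.05],[0,0.028,0,0,0.05],[0,0.028,0,0.2,0.05],[0,0.028,0,0.45,0.05],[0,0.028,0,0.45,0.05],[0,0.028,0,0.45,0.05]]

```text
t: 6.53
tool_pos: [0.518, -0.1373, 0.1846]
orientation: [2.239, 2.193, 0.006]
force: [0.7, -0.2, -0.0]
opening: 0.0466
gripper_force: 0.0
```

Run:
```python
from h import *
st(); look("c"); 
for nm in("top","scene"):
    P=np.load(f"c_{nm}.npz")["w"]
    for lo,hi,y0,y1 in((.092,.105,-.18,-.03),(.07,.086,-.3,-.19)):
        m=(P[...,0]>.47)&(P[...,0]<.57)&(P[...,1]>y0)&(P[...,1]<y1)&(P[...,2]>lo)&(P[...,2]<hi)
        X=P[m];r=cv2.minAreaRect(X[:,:2].astype(np.float32)*1000);print(nm,len(X),r)
```

```text
t 6.53 pos [ 0.518  -0.1373  0.1846] yaw -1.2 F [ 0.7 -0.2 -0. ] op 0.0466 g 0.0 q [-0.35 -0.02  1.74  0.    1.42 -0.33]
top 70 ((516.986572265625, -85.1005859375), (34.16943359375, 16.198501586914062), 88.75186157226562)
top 63 ((511.093994140625, -248.63861083984375), (22.456844329833984, 22.02583885192871), 88.47557830810547)
scene 211 ((517.540283203125, -105.87765502929688), (18.184215545654297, 105.28633117675781), 2.7920351028442383)
scene 116 ((510.5152282714844, -237.01873779296875), (45.11115264892578, 28.041757583618164), 89.50028228759766)
```

View pics/c_scene.png

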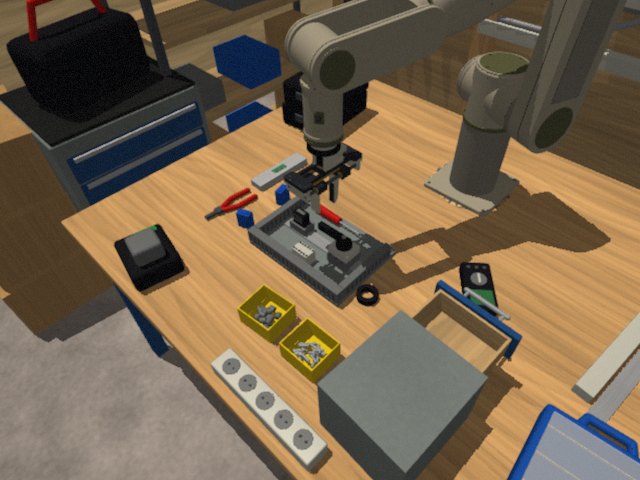

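The lever in the scene view (320–345, 240) now points along the board toward the carrier at (302,217), so it is OFF. Next is the carrier.

Emit:
send_rows:
  plan:
    - [[0,-0.035,-0.5,0,0.037],[0,-0.035,-0.5,0,0.037],[0,-0.035,-0.5,0,0.037],[0,-0.035,-0.5,0,0.037],[0,-0.035,-0.5,-0.15,0.037],[0,-0.035,-0.5,-0.3,0.037],[0,-0.035,-0.5,-0.45,0.037],[0,-0.035,-0.5,-0.55,0.037],[0,-0.035,-0.5,-0.61,0.037],[0,-0.035,-0.5,-0.61,0.037],[1,-0.035,-0.5,-0.61,0.037],[1,-0.035,-0.5,-0.61,0.037],[1,-0.035,-0.5,-0.61,0.037],[1,-0.035,-0.5,-0.61,0.037],[1,-0.035,-0.5,-0.61,0.037],[1,-0.035,-0.5,-0.61,0.037],[1,-0.035,-0.5,-0.61,0.037]]
  force: 20

```text
t: 8.05
tool_pos: [0.5083, -0.2363, 0.0579]
orientation: [-2.201, -2.241, -0.0]
force: [-0.2, 2.6, 1.8]
opening: 0.0239
gripper_force: 20.0
```

```bash
python3 -c "from h import *; st()"
```

```text
t 8.05 pos [ 0.5083 -0.2363  0.0579] yaw 1.0 F [-0.2  2.6  1.8] op 0.0239 g 20.0 q [-0.53  0.18  1.77  0.    1.19 -0.54]
```

Emit:
send_rows:
  plan:
    - [[1,0,0,0.03,0],[1,0,0,0.08,0],[1,0,0,0.14,0],[1,0,0,0.22,0],[1,0,0,0.35,0],[1,0,0,0.5,0],[1,0,0,0.7,0],[1,0,0,0.9,0],[1,0,0,1,0],[1,0,0,1,0]]

```text
t: 8.88
tool_pos: [0.5106, -0.2381, 0.2664]
orientation: [2.193, 2.233, 0.004]
force: [0.8, -0.3, -0.9]
opening: 0.0241
gripper_force: 20.0
```

Run:
```python
from h import *
st(); look("d"); im=cv2.imread("pics/d_scene.png")[120:360,200:540]; cv2.imwrite("pics/d_crop.png",cv2.resize(im,(680,480)))
```

```text
t 8.88 pos [ 0.5106 -0.2381  0.2664] yaw 1.0 F [ 0.8 -0.3 -0.9] op 0.0241 g 20.0 q [-0.53  0.01  1.56 -0.    1.56 -0.54]
```

View pics/d_crop.png

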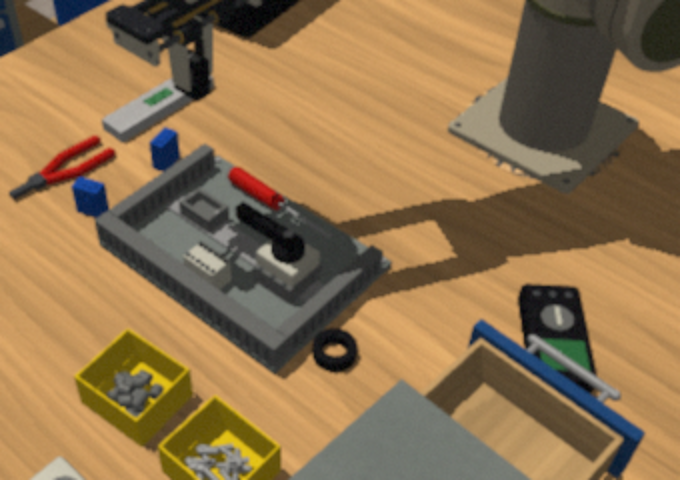

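The crop shows the carrier hanging upright in the gripper at (197,75), the empty base at (205,205), and the lever still OFF. Now I'll carry it to the drawer.

Emit:
send_rows:
  plan:
    - [[1,0.118,0.887,0,0.478],[1,0.118,0.887,0,0.478],[1,0.118,0.887,0,0.478],[1,0.118,0.887,0,0.478],[1,0.118,0.887,0,0.478],[1,0.118,0.887,0,0.478]]

```text
t: 9.48
tool_pos: [0.5309, -0.0557, 0.2556]
orientation: [-1.571, -2.716, 0.001]
force: [-0.7, -0.8, -1.9]
opening: 0.024
gripper_force: 20.0
```

Emit:
send_rows:
  plan:
    - [[1,0.118,0.887,0,0.478],[1,0.118,0.887,0,0.478],[1,0.118,0.887,0,0.478],[1,0.118,0.887,0,0.478],[1,0.118,0.887,0,0.478],[1,0.118,0.887,0,0.478]]

```text
t: 9.98
tool_pos: [0.5549, 0.1203, 0.2559]
orientation: [-0.853, -3.021, 0.001]
force: [0.4, -0.1, -2.4]
opening: 0.0241
gripper_force: 20.0
```

Emit:
send_rows:
  plan:
    - [[1,0.118,0.2,0,0.15],[1,0.118,0.4,0,0.3],[1,0.118,0.6,0,0.478],[1,0.118,0.75,0,0.478],[1,0.118,0.887,0,0.478],[1,0.118,0.887,0,0.478],[1,0.118,0.887,0,0.478]]

```text
t: 10.57
tool_pos: [0.5791, 0.2947, 0.2561]
orientation: [-0.083, -3.139, 0.003]
force: [-0.4, 0.2, -1.6]
opening: 0.024
gripper_force: 20.0
```

Run:
```python
from h import *
st(); look("e",("scene",)); im=cv2.imread("pics/e_scene.png")[180:480,300:620]; cv2.imwrite("pics/e_crop.png",cv2.resize(im,(640,600)))
```

```text
t 10.57 pos [0.5791 0.2947 0.2561] yaw 87.0 F [-0.4  0.2 -1.6] op 0.024 g 20.0 q [ 0.39  0.26  1.3  -0.    1.58 -1.13]
```

View pics/e_crop.png

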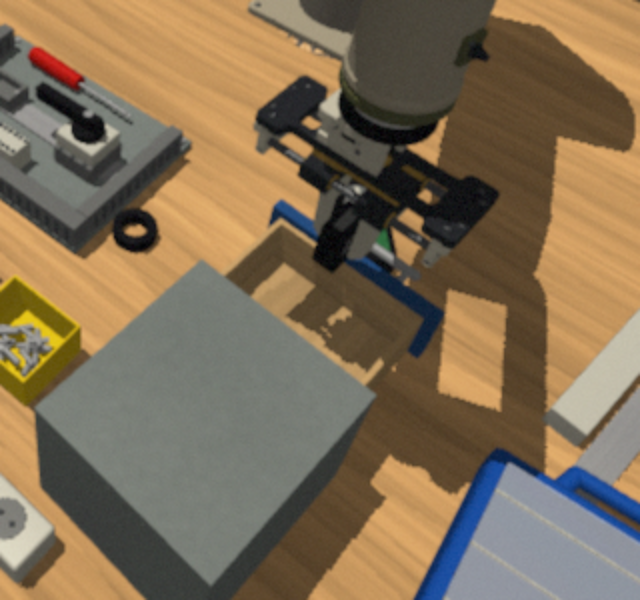

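The crop shows the carrier at (335,235), centred over the open part of the drawer. Lowering.

Emit:
send_rows:
  plan:
    - [[1,0,0,-0.12,0],[1,0,0,-0.25,0],[1,0,0,-0.38,0],[1,0,0,-0.48,0],[1,0,0,-0.54,0],[1,0,0,-0.57,0],[1,0,0,-0.585,0],[1,0,0,-0.595,0],[1,0,0,-0.6,0],[1,0,0,-0.6,0],[1,0,0,-0.6,0]]

```text
t: 11.53
tool_pos: [0.5797, 0.2961, 0.1389]
orientation: [0.08, 3.139, 0.001]
force: [0.5, -0.6, -1.1]
opening: 0.024
gripper_force: 20.0
```

```bash
python3 -c "from h import *; st()"
```

```text
t 11.53 pos [0.5797 0.2961 0.1389] yaw 87.1 F [ 0.5 -0.6 -1.1] op 0.024 g 20.0 q [ 0.39  0.32  1.44 -0.    1.37 -1.13]
```

Emit:
send_rows:
  plan:
    - [[1,0,0,-0.015,0],[1,0,0,-0.03,0],[1,0,0,-0.04,0],[1,0,0,-0.045,0],[1,0,0,-0.045,0]]

```text
t: 11.95
tool_pos: [0.5799, 0.2959, 0.1298]
orientation: [0.08, 3.139, 0.001]
force: [-0.6, -1.5, 4.0]
opening: 0.0238
gripper_force: 20.0
```

Force rose to +4 N, so the carrier is on the floor. Releasing.

Emit:
send_rows:
  plan:
    - [[0,0,0,0,0],[0,0,0,0,0],[0,0,0,0,0],[0,0,0,0,0],[0,0,0,0,0],[0,0,0,0,0],[0,0,0,0.1,0],[0,0,0,0.25,0],[0,0,0,0.4,0],[0,0,0,0.55,0],[0,0,0,0.55,0]]

```text
t: 12.87
tool_pos: [0.5819, 0.297, 0.247]
orientation: [0.08, 3.13, 0.007]
force: [0.6, 0.4, 2.2]
opening: 0.0467
gripper_force: 0.0
```

Emit:
send_rows:
  plan:
    - [[1,-0.7,0.03,0,0],[1,-0.7,0.03,0,0],[1,-0.7,0.03,0,0],[1,-0.7,0.03,0,0],[1,-0.7,0.03,0,0],[1,-0.7,0.03,0,0]]

```text
t: 13.37
tool_pos: [0.4387, 0.302, 0.239]
orientation: [0.078, 3.139, 0.001]
force: [0.4, -0.5, -0.0]
opening: 0.0108
gripper_force: 0.0
```

Run:
```python
from h import *
st(); look("f"); im=cv2.imread("pics/f_scene.png")[180:480,300:620]; cv2.imwrite("pics/f_crop.png",cv2.resize(im,(640,600)))
P=np.load("f_scene.npz")["w"]
m=(P[...,0]>.545)&(P[...,0]<.625)&(P[...,1]>.24)&(P[...,1]<.35)&(P[...,2]>.135)&(P[...,2]<.16)
X=P[m];print(len(X),X.mean(0),cv2.minAreaRect(X[:,:2].astype(np.float32)*1000))
```

```text
t 13.37 pos [0.4387 0.302  0.239 ] yaw 87.2 F [ 0.4 -0.5 -0. ] op 0.0108 g 0.0 q [ 0.51 -0.05  1.67 -0.    1.52 -1.01]
293 [0.58709359 0.29759906 0.14719422] ((584.05908203125, 296.859375), (24.78449249267578, 44.481170654296875), 87.98831939697266)
```

View pics/f_crop.png

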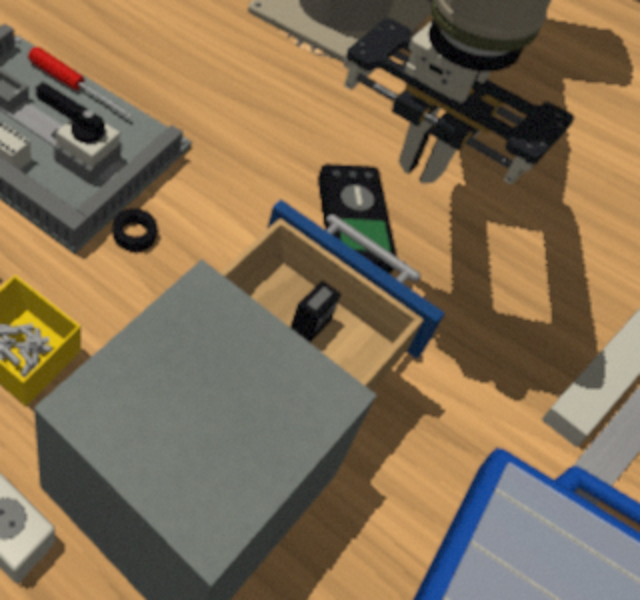

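The crop shows the carrier standing upright in the drawer at (317,308), with its top at 0.149 as expected. Now I'll lower the closed fingers in front of the handle and push.

Emit:
send_rows:
  plan:
    - [[1,0,-0.02,-0.2,0],[1,0,-0.02,-0.4,0],[1,0,-0.02,-0.51,0],[1,0,-0.02,-0.51,0],[1,0.06,-0.02,-0.51,0],[1,0.1,-0.025,-0.51,0],[1,0.13,-0.025,-0.51,0],[1,0.16,-0.027,-0.51,0],[1,0.19,-0.029,-0.51,0],[1,0.22,-0.031,-0.51,0],[1,0.26,-0.033,-0.51,0],[1,0.3,-0.035,-0.51,0],[1,0.34,-0.037,-0.51,0],[1,0.38,-0.039,-0.51,0],[1,0.42,-0.041,-0.51,0],[1,0.45,-0.043,-0.51,0],[1,0.48,-0.045,-0.51,0],[1,0.5,-0.046,-0.51,0],[1,0.5,-0.046,-0.51,0]]

```text
t: 15.05
tool_pos: [0.54, 0.2923, 0.1365]
orientation: [0.081, 3.14, -0.0]
force: [-0.2, -0.5, 0.6]
opening: 0.0007
gripper_force: 0.0
```

```bash
cat > dr.py <<'E'
from h import *
import sys
st(); t=sys.argv[1]; look(t)
for nm in("top","scene"):
    a=np.load(f"{t}_{nm}.npz"); I,P=a["p"],a["w"]; h=cv2.cvtColor(I,cv2.COLOR_BGR2HSV)
    m=(h[...,0]>100)&(h[...,0]<130)&(h[...,1]>120)&(P[...,0]>.45)&(P[...,0]<.75)&(P[...,1]>.15)&(P[...,1]<.42)&(P[...,2]>.155)&(P[...,2]<.175)
    print(nm,m.sum(),P[m].mean(0).round(4))
a0=np.load("a_scene.npz")
E
python3 dr.py g
```

```text
t 15.05 pos [0.54   0.2923 0.1365] yaw 87.1 F [-0.2 -0.5  0.6] op 0.0007 g 0.0 q [ 0.41  0.23  1.56 -0.    1.35 -1.11]
top 199 [0.5953 0.2492 0.162 ]
scene 736 [0.6009 0.3007 0.1618]
```

Emit:
send_rows:
  plan:
    - [[1,0.03,-0.002,0,0],[1,0.06,-0.003,0,0],[1,0.09,-0.005,0,0],[1,0.11,-0.006,0,0],[1,0.13,-0.007,0,0],[1,0.14,-0.007,0,0],[1,0.14,-0.007,0,0]]

```text
t: 15.73
tool_pos: [0.5678, 0.291, 0.1367]
orientation: [0.081, 3.14, -0.0]
force: [-0.2, 0.6, 0.7]
opening: 0.0008
gripper_force: 0.0
```

```bash
python3 dr.py i
```

```text
t 15.73 pos [0.5678 0.291  0.1367] yaw 87.1 F [-0.2  0.6  0.7] op 0.0008 g 0.0 q [ 0.39  0.29  1.48 -0.    1.36 -1.13]
top 176 [0.6224 0.2442 0.1622]
scene 764 [0.6279 0.2998 0.1618]
```

Emit:
send_rows:
  plan:
    - [[1,0.02,-0.001,0,0],[1,0.035,-0.002,0,0],[1,0.05,-0.003,0,0],[1,0.05,-0.003,0,0]]

```text
t: 16.17
tool_pos: [0.5778, 0.2905, 0.1367]
orientation: [0.08, 3.14, 0.0]
force: [0.7, 0.2, 0.5]
opening: 0.0002
gripper_force: 0.0
```

Emit:
send_rows:
  plan:
    - [[1,0.015,0,0,0],[1,0.025,0,0,0],[1,0.025,0,0,0]]

```text
t: 16.42
tool_pos: [0.5812, 0.2905, 0.1366]
orientation: [-0.08, -3.138, 0.001]
force: [-7.9, -1.0, 4.3]
opening: 0.0
gripper_force: 3.6
```

```bash
python3 dr.py j
```

```text
t 16.42 pos [0.5812 0.2905 0.1366] yaw 87.1 F [-7.9 -1.   4.3] op 0.0 g 3.6 q [ 0.38  0.33  1.44  0.    1.37 -1.14]
top 209 [0.6366 0.2432 0.1622]
scene 206 [0.6354 0.3031 0.1625]
```

Emit:
send_rows:
  plan:
    - [[1,0.01,0,0,0],[1,0.01,0,0,0],[1,0.01,0,0,0]]

```text
t: 16.77
tool_pos: [0.5813, 0.2905, 0.1365]
orientation: [-0.079, -3.134, 0.002]
force: [-16.6, -2.8, 10.0]
opening: 0.0003
gripper_force: 8.2
```

Emit:
send_rows:
  plan:
    - [[1,-0.05,0,0,0],[1,-0.15,0,0,0],[1,-0.3,0,0,0],[1,-0.3,0,0.2,0],[1,-0.3,0,0.5,0],[1,-0.3,0,0.7,0],[1,-0.6,0,0.7,0],[1,-0.6,0,0.7,0],[1,-0.6,0,0.7,0]]

```text
t: 17.52
tool_pos: [0.4629, 0.2916, 0.2802]
orientation: [0.078, 3.137, 0.004]
force: [0.3, 0.9, -0.3]
opening: -0.0
gripper_force: 0.0
```

```bash
python3 dr.py k
```

```text
t 17.52 pos [0.4629 0.2916 0.2802] yaw 87.2 F [ 0.3  0.9 -0.3] op -0.0 g 0.0 q [ 0.47 -0.03  1.58  0.    1.59 -1.05]
top 399 [0.6384 0.2877 0.1621]
scene 183 [0.6353 0.2989 0.1624]
```

View pics/k_scene.png

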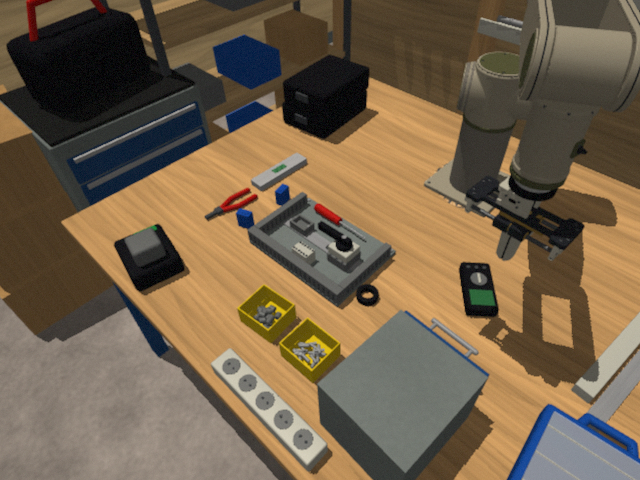

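The drawer is shut: its front sits flush near (445,345), and it stopped hard with the force at 17 N and no further motion. The lever at (335,237) is still OFF, nothing else has moved and the arm is clear.

```bash
python3 -c "
from h import *
print(order.close_job())"
```

```text
the job is handed in; nothing more can be done
None
```

The job is handed in at about 18 s of the 70 s allowed: the isolator is at its OFF stop, the black fuse carrier stands in the top drawer, and the drawer is pushed shut to its stop. The tools, meter, tape and bins look unmoved in the last picture; no verdict came back.

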